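Free the mirror from the left-hand clamp and seat it on the three-point mount

TASK

Loosen the clamp's left-hand threaded knob by turning it clockwise to its stop or nearly so, then swing the strap well clear of the mirror by its post, and leave both so. Lift the mirror out of the jig and set it down gently, face up, between the guide pins of the three-point mount so that it bears on all three balls and cannot rock. Leave everything else on the bench where it stands.

Things in the scene. Friction and masses are not known exactly. Their poses are not given: they have to be found in the camera images.
- knob (a joint): rotation of the clamp knob in rad: 0 is fully tight, it grows as the knob turns CLOCKWISE seen from above (left-hand thread, which loosens clockwise), loose from 2.2 on, stop at 2.7. Friction about 0.1 N m. The knob, the screw and the strap together rise 3.5 mm per rad. It stays where it is left.
- knob_grip (a point): centre of the black bar-shaped knob, on its vertical axis, half-way up the bar: bar 64 mm long (this frame's x), 18 mm thick (y), 24 mm high, on a neck 18 mm wide and at least 16 mm long below it. Turns with the knob.
- strap (a joint): swing of the steel clamp strap about the knob's axis in rad: 0 is over the mirror, it grows COUNTER-CLOCKWISE seen from above, stop at 1.6; from 1.2 on it is clear. Its foot stands 5.5 mm deep between two lugs of the mirror cell, so it swings only once the knob reads about 1.8 or more; do not force it. Friction 0.05 N m: it stays where it is left.
- strap_post (a point): handle of the strap: upright round steel post 14 mm in diameter, on the strap's tail, 72 mm from the knob's axis on the side away from the mirror. The point is on the post's axis 24 mm above the strap's upper face (the strap is 24 mm wide there) and 18 mm below the post's top. The frame's x points along the strap from tail to tip.
- screw: the steel screw under the knob, 14 mm thick, on the knob's axis; it carries the strap and the knob and rises as the knob loosens; origin 30 mm above the bench when tight.
- strap_tip (a point): strap tip's underside, 58 mm from the knob's axis; x along the strap from tail to tip; the strap is 10 mm thick and ends 11 mm beyond this point.
- jig: aluminium clamping jig, fixed to the bench: base plate 200 x 90 x 12 mm. Origin on the bench; x is its length. Knob axis at x = -0.055, y = 0. The clamped mirror is centred at x = 0.045, y = 0, long side along x, underside 26 mm above the bench, between six stops that reach 8 mm up it (1.7 mm clear; 32 mm and more from its middle along the sides); it lifts straight up.
- mirror_centre (a point): centre (half-way up) of the mirror in its dark steel cell, a loose flat block 110 (x) x 60 (y) x 22 (z) mm, 0.25 to 0.5 kg, with a 6 mm high rim round the recessed mirror face on top; z up. Its flat underside is 11 mm below this point. Middle of the long sides is free for fingers.
- mount: three-point mount, fixed to the bench: aluminium plate 150 x 90 x 12 mm with three ball-topped posts inside six round-topped guide pins. Origin on the bench; x is its long side. Between the plate and a seated mirror there are 28 mm of free height.
- seat (a point): centre of the mount's seat, level with the three ball tops, 40 mm above the bench; x along the seat's long side. The seated mirror has its centre 11 mm above this point, long side along x (either way round). Six guide pins, 10 mm thick, reach 13 mm above the ball tops, 3 mm clear of the mirror: four along its long sides 42 mm from the middle, one at each end's middle.
- ball_a: ball-topped support post 12 mm in diameter, at x = -0.035, y = 0 of the mount; origin at its foot, 12 mm above the bench, ball top 28 mm above that.
- ball_b: the same at x = 0.035, y = 0.018 of the mount.
- ball_c: the same at x = 0.035, y = -0.018 of the mount.
- lens_barrel: bystander, loose, to be left alone: upright black lens barrel, 60 mm wide, 105 mm tall; origin under its centre
- mouse: bystander, loose, to be left alone: grey computer mouse, 95 x 56 mm, 31 mm tall; origin under its centre
- lens_tube: bystander, loose, to be left alone: upright black lens tube, 48 mm wide, 60 mm tall; origin under its centre
- sample_pot: bystander, loose, to be left alone: white ceramic pot, 50 mm wide, 40 mm tall; origin under its centre
- jar: bystander, loose, to be left alone: amber jar with a black lid, 48 mm wide, 65 mm tall; origin under its centre
- filter_box: bystander, loose, to be left alone: grey box 60 x 45 x 30 mm; origin under its centre
- driver: bystander, loose, to be left alone: screwdriver 170 mm long, lying; origin under its centre
- mirror: the same mirror cell; origin under its centre, 11 mm below mirror_centre.
There are look-alikes about, which are no part of the job. Leave any orange or yellow look-alike of the mirror alone.

How it is judged:
On the way, in this order (a step that is already met when the one before it is completed fails the run):
1. the knob is loosened clockwise, past 2.2 rad (value of joint knob above 2.2 rad), for 0.1 s.
2. the strap is swung clear, past 1.2 rad (value of joint strap above 1.2 rad), for 0.1 s.
3. the mirror is lifted out of the jig, its centre over 80 mm above the bench (height (world z) of mirror_centre above 0.08 m), for 0.1 s.
At the end, for the whole second after the job is handed in: Knob past 2.2 rad, strap past 1.2 rad. Mirror at rest face up on the mount: over 0.2 N on each ball, centre within 6 mm of the seat's centre and under 14 mm above it, long side within 0.08 rad of the seat's, tilt under 0.03 rad (value of joint knob above 2.2 rad and value of joint strap above 1.2 rad and contact force between each of ball_a, ball_b, ball_c and mirror above 0.2 N and horizontal distance between mirror_centre and seat below 0.006 m and angle between the x axis of mirror_centre and the x axis of seat, either way round below 0.08 rad and angle between mirror_centre's own z axis and vertical below 0.03 rad and z of mirror_centre in the frame of seat below 0.014 m and linear speed of mirror below 0.02 m/s); the robot touches nothing.
It fails at once if a bystander is pushed more than 30 mm or knocked over (distance of any of lens_barrel, mouse, lens_tube, sample_pot, jar, filter_box, driver from where it was at the start of the episode above 0.03 m or angle between any of lens_barrel, mouse, lens_tube, sample_pot, jar, filter_box's own z axis and vertical above 0.5 rad).
It fails at once if the mirror is dropped on the mount, not lowered (over 0.4 m/s within 35 mm of the seat) (distance between mirror_centre and seat below 0.035 m and linear speed of mirror above 0.4 m/s).
It fails at once if the strap is forced against the mirror (over 40 N) (contact force between screw and mirror above 40 N).
It also fails if it takes over 72 s, if anything falls off the work surface, if the arm or the gripper's body presses on something with over 40 N, if the wrist force passes 120 N, or if a joint passes its speed limit or range.

ROBOT

A 7-joint arm with a two-finger parallel gripper is mounted at the origin on the work surface. World frame = base frame: x ahead of the robot, y to its left, z up, the work surface at z = 0. Lengths are in m, angles in rad, forces in N, time in s.
With the tool pointing down it reaches from about 0.4 to 0.9 m from the base axis. Payload 5.6 kg.
Tool frame: the origin (TCP) lies midway between the tips of the shut fingers; the grasp point (between the pads) lies 19 mm behind it; y points along the fingers, z is the direction in which the jaws open and shut, and the axes are right-handed (so a half turn about y gives the same grasp; the last joint's range is limited). The gripper opens to 92 mm and grips with 3 to 60 N. Pads are 20 mm wide; open, the fingers measure 128 mm over their backs; the gripper's body (75 mm by 189 mm) begins 69 mm behind the grasp point.
Start: joints at [-1.264, 0.468, -0.012, 1.603, 0.006, 1.071, -0.056], TCP at [0.223, 0.611, 0.215] pointing down, gripper open.
Joint ranges: [-2.53, 2.53], [-0.31, 2.02], [-1.57, 1.55], [0.28, 2.44], [-1.29, 4.43], [0.15, 1.84], [-2.92, 2.92]. Speed limits (rad/s): [2.57, 2.57, 3.14, 3.14, 3.14, 3.14, 3.14].

INTERFACE

Orientations are given as a 3x3 rotation matrix whose columns are the frame's x, y, z axes.
In Python, from station import env, effector, solver, viewer, workorder, search_frame, tip_of gives the robot as it stands. Calls block until the motion is done:
- env.reach(position, orientation): joint-space move of the TCP to a pose.
- env.movel(position, frame=None, rate=0.15): straight line of the TCP; frame=None keeps the orientation; rate is the mean speed in m/s.
- env.goto_joints(angles): joint-space move.
- effector.release() and effector.grasp(squeeze=None): open the fingers fully, or close them until they stop; squeeze is the grip in N (None keeps the last).
- env.pause(seconds).
- solver.inverse_kinematics(position, orientation): joint angles nearest the present ones, or None.
- env.sense(): the state.
- viewer.read_camera(name): name is "scene" or "top" or "wrist"; returns (picture, depth): 384x512x3 uint8, red, green, blue; 384x512 float32, m along the optical axis (not along the pixel's ray), 0 where there is no reading.
- viewer.camera_info(name): a dict with "intrinsics" (3x3 intrinsics, pixels), "eye" and "rotation" of the camera in the world; the wrist camera has in their place "T_tool_cam" (4x4, takes a point from camera to tool coordinates, whose origin is the TCP and whose axes are the tool frame's). Camera axes: x right, y up, looking along -z (the intrinsics and any distortion apply to the point x, -y, -z); pixel columns grow to the right and rows downward; lengths in m; the calibration is good to about 2 mm. A picture is of the moment at which its call begins: read the wrist's pose just before it. camera_info takes no time and is no camera call.
A pose or a line that the arm cannot do raises env.PlanningError and nothing moves.
- workorder.finish_job(): hands the job in, once; it reports no verdict.
Trained networks look in the newest picture that a camera, given by its name, has taken for a name from the list of things; names that differ only in an ending like _2 or _b are one class to them, and where a whole thing is asked for, a point or a joint stands for the part that bears it (a point fixed in the world has none). Each returns a list of dicts, best first, with "score" (0 to 1); they miss things now and then, are a little off and sometimes report something else, mostly with a low value. They report only what shows in the picture. A call takes as long as a camera call. They do not tell look-alikes from the thing itself.
- search_frame(camera, name): "at" ([x, y, z] in m, in world coordinates, good to about 4 mm: the middle of the surface that is visible of it).
- tip_of(camera, name): "at" ([x, y, z] in m, in world coordinates, good to about 4 mm: a listed point, or the origin of a listed thing).
The state is a dict: "t": time; "joint_positions": joint angles; "joint_velocities": joint speeds; "tau": joint torques, N m; "ee_pos": TCP position; "tcp_rot": TCP orientation; "wrist_force": force on the tool from outside, world axes, zero at the start; "moment": the same for the moment, N m; "gripper_width": finger opening in m.
Only numpy, scipy, OpenCV 4.12 (cv2) and the standard library are available. Lean on these libraries where they do the work, as an engineer would, in place of code of your own. Each camera call takes 0.05 s, during which the arm holds its last target.

## Working session

There is one attempt and no reset: what is moved stays moved. The work goes in short steps, each a Python script; the robot and the scene stay as the last script left them, time stands still between calls to the robot, and variables do not carry over. Pictures are saved under pics/ and viewed, and the job is handed in when it is done.

```bash
ls; mkdir -p pics
cat > h.py <<'E'
import numpy as np, cv2
from station import env, effector, solver, viewer, workorder, search_frame, tip_of
def save(cam,name):
    p,d=viewer.read_camera(cam); cv2.imwrite('pics/'+name,cv2.cvtColor(p,cv2.COLOR_RGB2BGR)); np.save('pics/'+name[:-4]+'_d.npy',d); return p,d
def proj(cam,P):
    i=viewer.camera_info(cam);R=np.array(i['rotation']);c=R.T@(np.array(P)-np.array(i['eye']));K=np.array(i['intrinsics'])
    q=K@np.array([c[0],-c[1],-c[2]]);return q[:2]/q[2]
def unproj(cam,d,u,v):
    i=viewer.camera_info(cam);R=np.array(i['rotation']);K=np.array(i['intrinsics'])
    z=d[v,u];r=np.linalg.inv(K)@np.array([u,v,1])*z
    return R@np.array([r[0],-r[1],-r[2]])+np.array(i['eye'])
E
python3 - <<'E'
from h import *
np.set_printoptions(precision=4,suppress=True)
for c in ('scene','top'):
    save(c,c+'0.png'); print(c,viewer.camera_info(c))
    for n in ['knob_grip','strap_post','strap_tip','mirror_centre','jig','mount','seat','ball_a','screw']:
        r=tip_of(c,n); print(c,n,[(np.round(x['at'],4).tolist(),round(x['score'],2),proj(c,x['at']).astype(int).tolist()) for x in r][:4])
print(env.sense()['t'])
E
```

```text
pics
scene {'intrinsics': array([[453.9514,   0.    , 245.3827],
       [  0.    , 453.9514, 189.9853],
       [  0.    ,   0.    ,   1.    ]]), 'eye': array([1.2108, 0.3987, 1.2106]), 'rotation': array([[-0.5663, -0.66  ,  0.4936],
       [ 0.8242, -0.4558,  0.3361],
       [ 0.0031,  0.5972,  0.8021]])}
scene knob_grip [([0.5346, -0.2467, 0.0893], 0.56, [197, 167]), ([0.5591, 0.2033, 0.0152], 0.55, [314, 255])]
scene strap_post [([0.4614, -0.2619, 0.084], 0.81, [207, 152])]
scene strap_tip [([0.5896, -0.2411, 0.0477], 0.61, [189, 187]), ([0.6714, -0.3467, -0.0032], 0.42, [150, 198])]
scene mirror_centre [([0.541, -0.4104, 0.0076], 0.83, [161, 163]), ([0.4124, -0.1487, 0.0104], 0.74, [244, 172]), ([0.3823, -0.3406, 0.0107], 0.72, [205, 143]), ([0.6281, -0.234, 0.0348], 0.69, [183, 199])]
scene jig [([0.5853, -0.2432, -0.003], 0.87, [191, 195])]
scene mount [([0.5893, 0.2194, 0.0003], 0.72, [313, 268])]
scene seat [([0.5892, 0.2155, 0.0438], 0.7, [314, 260]), ([0.6096, -0.1235, 0.0026], 0.28, [215, 217])]
scene ball_a [([0.6193, 0.2451, 0.0085], 0.5, [316, 279]), ([0.56, 0.2051, 0.01
[... 414 characters left out ...]
2505, 0.0895], 0.55, [304, 200])]
top strap_post [([0.4642, -0.2629, 0.0819], 0.6, [308, 220])]
top strap_tip [([0.5859, -0.2417, 0.0511], 0.58, [299, 184])]
top mirror_centre [([0.6332, -0.2338, 0.0391], 0.92, [296, 171]), ([0.2855, -0.4767, 0.0109], 0.78, [370, 278]), ([0.3831, -0.3461, 0.0095], 0.68, [329, 247]), ([0.536, -0.4089, 0.0063], 0.64, [346, 202])]
top jig [([0.5862, -0.2421, 0.0015], 0.81, [297, 187]), ([0.6749, 0.0027, -0.0003], 0.56, [227, 161])]
top mount [([0.5939, 0.2169, -0.0019], 0.88, [164, 182]), ([0.6324, -0.234, 0.0402], 0.71, [296, 171])]
top seat [([0.5931, 0.218, 0.0385], 0.78, [161, 180])]
top ball_a []
top screw [([0.5312, -0.2474, 0.0303], 0.9, [300, 201])]
1.0
```

Run:
```python
import cv2
a=cv2.imread('pics/scene0.png');b=cv2.imread('pics/top0.png')
cv2.imwrite('pics/s_full.png',cv2.resize(a,(800,600)));cv2.imwrite('pics/t_full.png',cv2.resize(b,(800,600)))
j=cv2.resize(a[130:230,130:270],None,fx=5,fy=5,interpolation=2);cv2.imwrite('pics/jig_c.png',j)
j=cv2.resize(a[220:310,260:380],None,fx=6,fy=6,interpolation=2);cv2.imwrite('pics/mnt_c.png',j)
```

```text
(no output)
```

View pics/s_full.png

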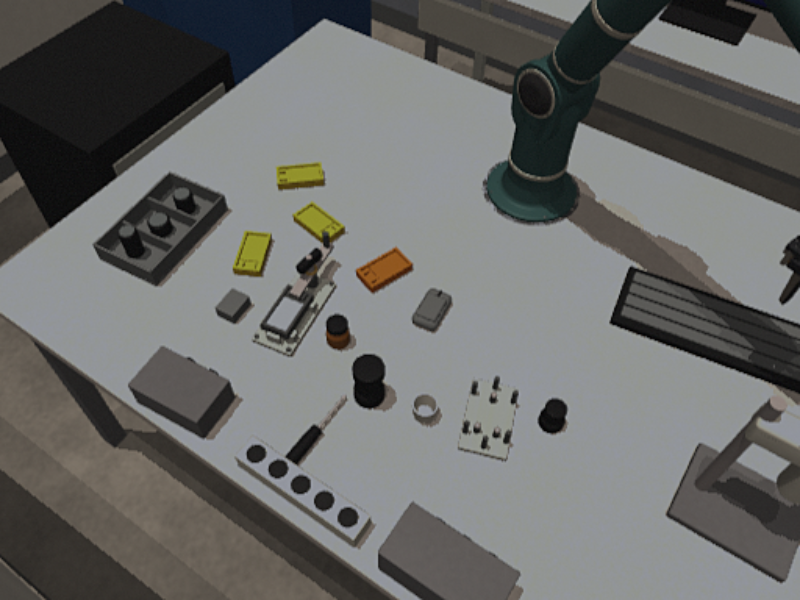

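View pics/t_full.png

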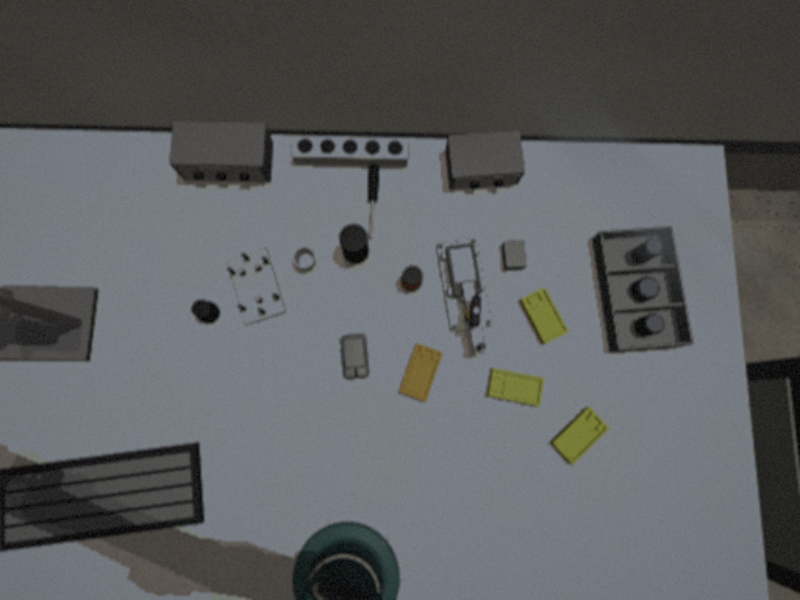

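View pics/jig_c.png

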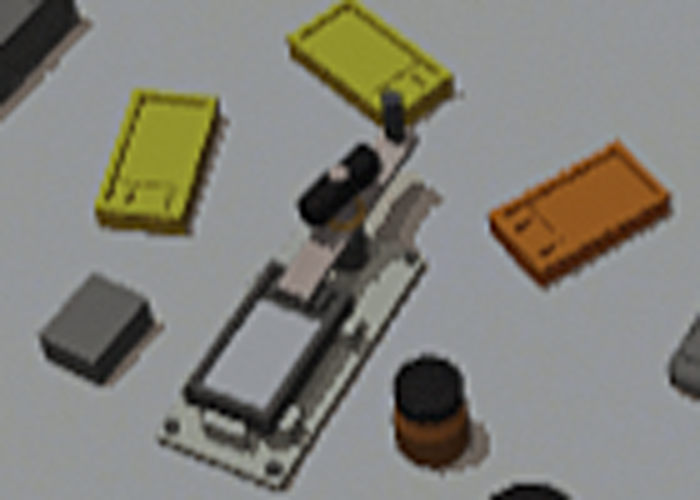

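View pics/mnt_c.png

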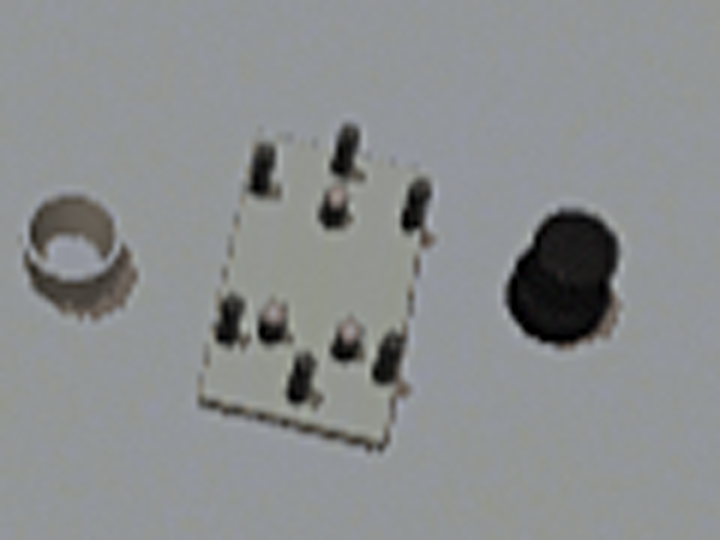

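The mirror to take is the dark-rimmed cell in the jig, under the strap, at about (288,310) in the 800 px scene view. The look-alikes are yellow at (301,176), (318,222) and (253,254), and orange at (384,269); none of them is clamped, so they are excluded. The close crop confirms the choice: grey mirror face, dark rim, strap tip on its near end. The mount is at (488,418). Next I'll locate the bystanders and take a wrist view.

Run:
```python
from h import *
np.set_printoptions(precision=4,suppress=True)
viewer.read_camera('scene');viewer.read_camera('top')
for n in ['lens_barrel','mouse','lens_tube','sample_pot','jar','filter_box','driver']:
    for c in ('scene','top'):
        r=tip_of(c,n); print(c,n,[(np.round(x['at'],3).tolist(),round(x['score'],2)) for x in r][:2])
print(viewer.camera_info('wrist'))
s=env.sense();print(s['ee_pos'],s['tcp_rot'],s['t'])
# candidate view poses
for y in (0,): 
  a=0.145
  for th in np.linspace(-np.pi,np.pi,9)[:-1]:
    z=np.array([np.cos(th),np.sin(th),0]);yv=np.array([0,0,-1.]);R=np.c_[np.cross(yv,z),yv,z]
    q=solver.inverse_kinematics([0.58,-0.24,0.3],R);print(round(th,2),None if q is None else np.array(q))
```

```text
scene lens_barrel [([0.681, 0.001, 0.004], 0.93), ([0.618, 0.243, 0.009], 0.58)]
top lens_barrel [([0.676, 0.002, 0.0], 0.88), ([0.595, 0.216, -0.002], 0.67)]
scene mouse [([0.443, -0.005, -0.0], 0.6)]
top mouse [([0.438, -0.003, 0.0], 0.69), ([0.61, -0.121, -0.002], 0.25)]
scene lens_tube [([0.625, -0.23, 0.035], 0.68), ([0.531, 0.317, 0.003], 0.55)]
top lens_tube [([0.535, 0.316, 0.0], 0.66)]
scene sample_pot [([0.655, 0.11, 0.001], 0.5), ([0.589, 0.217, -0.001], 0.32)]
top sample_pot [([0.649, 0.114, -0.001], 0.73)]
scene jar [([0.607, -0.123, 0.003], 0.71), ([0.655, 0.11, 0.001], 0.7)]
top jar [([0.608, -0.121, 0.003], 0.67), ([0.63, -0.232, 0.04], 0.4)]
scene filter_box [([0.672, -0.347, 0.001], 0.71), ([0.533, 0.315, 0.002], 0.59)]
top filter_box [([0.675, -0.348, -0.0], 0.72)]
scene driver [([0.787, -0.029, 0.006], 0.58)]
top driver [([0.532, -0.249, 0.029], 0.68), ([0.794, -0.029, 0.004], 0.57)]
{'intrinsics': array([[290.059 ,   0.    , 259.0531],
       [  0.    , 290.059 , 194.6912],
       [  0.    ,   0.    ,   1.    ]]), 'T_tool_cam': array([[-0.0008, -0.9549, -0.2969, -0.0836],
       [ 0.0007,  0.2969, -0.9549, -0.1694],
       [ 1.    , -0.001 ,  0.0005, -0.    ],
       [ 0.    ,  0.    ,  0.    ,  1.    ]])}
[0.2228 0.6106 0.2146] [[ 0.9394  0.0001  0.3428]
 [-0.3428  0.      0.9394]
 [ 0.0001 -1.      0.0001]] 1.8
-3.14 [-0.5046  0.6851  1.3514  1.6169 -0.6778  1.3967 -2.2172]
-2.36 [-0.5046  0.6851  1.3514  1.6169 -0.6778  1.3967 -1.4318]
-1.57 [-0.3749  0.5034  1.0291  1.6106 -0.4456  1.2835 -0.8423]
-0.79 [-0.3723  0.5014  1.0242  1.6104 -0.4426  1.2824 -0.0595]
0.0 [-0.3657  0.4965  1.0119  1.6101 -0.4352  1.2798  0.7194]
0.79 [-0.3442  0.4817  0.9729  1.6089 -0.4123  1.272   1.4848]
1.57 [-0.305   0.4588  0.9054  1.6068 -0.3746  1.2603  2.2371]
2.36 [ 1.0635  0.6121 -1.1042  1.5142  0.5528  1.3574  2.2707]
```

```bash
cat >> h.py <<'E'
np.set_printoptions(precision=4,suppress=True)
def Rth(th):
    z=np.array([np.cos(th),np.sin(th),0]);y=np.array([0,0,-1.]);return np.c_[np.cross(y,z),y,z]
def wcam():
    s=env.sense();T=np.eye(4);T[:3,:3]=s['tcp_rot'];T[:3,3]=s['ee_pos'];i=viewer.camera_info('wrist');return T@np.array(i['T_tool_cam']),np.array(i['intrinsics'])
def wsnap(name):
    T,K=wcam();p,d=save('wrist',name);np.savez('pics/'+name[:-4]+'_c.npz',T=T,K=K,d=d);return p,d,T,K
def wproj(T,K,P):
    c=np.linalg.inv(T)@np.append(P,1);q=K@np.array([c[0],-c[1],-c[2]]);return q[:2]/q[2]
def wcloud(T,K,d):
    v,u=np.mgrid[:d.shape[0],:d.shape[1]];r=np.stack([(u-K[0,2])/K[0,0]*d,-(v-K[1,2])/K[1,1]*d,-d],-1);return r@T[:3,:3].T+T[:3,3]
E
python3 - <<'E'
from h import *
env.reach([0.57,-0.26,0.24],Rth(0.15))
p,d,T,K=wsnap('w1.png');print(env.sense()['t'],env.sense()['joint_positions'])
for n in ['knob_grip','strap_post','strap_tip','mirror_centre','jig','screw']:
    r=tip_of('wrist',n); print(n,[(np.round(x['at'],4).tolist(),round(x['score'],2),wproj(T,K,x['at']).astype(int).tolist()) for x in r][:3])
E
```

```text
5.125 [-0.297   0.5397  0.9556  1.683  -0.4736  1.1696  0.9337]
knob_grip [([0.5338, -0.2492, 0.087], 0.83, [227, 167]), ([0.6299, -0.2293, 0.0218], 0.39, [305, 154])]
strap_post [([0.4594, -0.2631, 0.0833], 0.61, [162, 169]), ([0.5872, -0.2397, 0.0038], 0.17, [272, 154])]
strap_tip [([0.5884, -0.236, 0.0512], 0.61, [275, 158])]
mirror_centre [([0.4129, -0.146, 0.0147], 0.94, [147, 60]), ([0.536, -0.4105, 0.0111], 0.85, [221, 259]), ([0.2896, -0.4799, 0.0123], 0.69, [60, 277])]
jig [([0.5879, -0.2366, 0.0027], 0.78, [273, 152])]
screw [([0.5337, -0.2513, 0.0313], 0.55, [231, 160])]
```

View pics/w1.png

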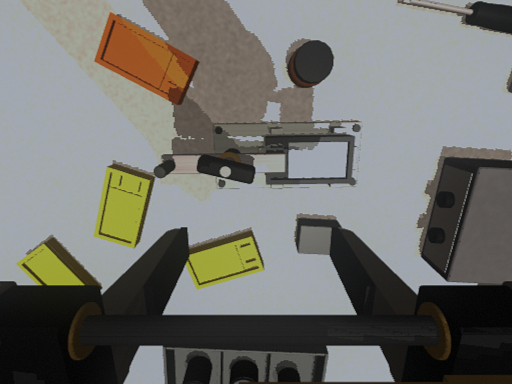

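The wrist picture shows the jig at about (275,155), with the knob bar at (226,169), the post at (163,169), the mirror face at (320,157) and the jar at (311,63). I'll fit the geometry from the depth cloud.

```bash
cat >> h.py <<'E'
def rect(P,lo,hi,c,r):
    m=(P[...,2]>lo)&(P[...,2]<hi)&(np.hypot(P[...,0]-c[0],P[...,1]-c[1])<r)
    q=P[m];(cx,cy),(w,h),a=cv2.minAreaRect((q[:,:2]*1000).astype(np.float32))
    if w<h:w,h,a=h,w,a+90
    a=(a+90)%180-90
    return np.round([cx/1000,cy/1000,w,h],4),np.radians(a),q,m
E
python3 - <<'E'
from h import *
f=np.load('pics/w1_c.npz');T,K,d=f['T'],f['K'],f['d'];P=wcloud(T,K,d)
k=np.array([0.532,-0.249])
for nm,lo,hi,c,r in [('knobtop',.092,.12,k,.045),('post',.088,.115,(.461,-.263),.025),('strap',.056,.07,k+[.03,.005],.1),('mirror',.040,.052,(.632,-.233),.075),('jig',.008,.0165,(.588,-.24),.125)]:
    s,a,q,m=rect(P,lo,hi,c,r);print(nm,s,'yaw',round(a,3),len(q),'z',np.percentile(q[:,2],[5,50,95]), 'mean',q[:,:2].mean(0))
g=P[(abs(P[...,0]-.5)<.05)&(abs(P[...,1]+.1)<.05)];print('bench z',np.median(g[:,2]))
E
```

```text
knobtop [ 0.5326 -0.2496 64.1599 18.2863] yaw -0.08 956 z [0.0955 0.0993 0.1018] mean [ 0.5328 -0.2485]
post [ 0.4624 -0.2611 12.9128 12.7018] yaw -0.057 169 z [0.0903 0.1005 0.102 ] mean [ 0.4633 -0.2605]
strap [  0.532   -0.2486 138.1109  26.3881] yaw 0.162 1429 z [0.0575 0.0592 0.0613] mean [ 0.5365 -0.2467]
mirror [  0.6315  -0.2331 110.1704  60.3969] yaw 0.167 3760 z [0.0413 0.0435 0.0481] mean [ 0.6362 -0.2315]
jig [  0.6083  -0.248  222.6877 207.264 ] yaw 0.826 3396 z [0.0098 0.0113 0.0145] mean [ 0.5881 -0.227 ]
bench z -0.0007068142502026364
```

Run:
```python
from h import *
k=[0.5327,-0.2494]
th0=-0.08+np.pi/2
env.reach([*k,0.16],Rth(th0));print(env.sense()['joint_positions'],env.sense()['t'])
env.movel([*k,0.0715],Rth(th0),rate=0.12)
effector.grasp(30)
s=env.sense();print(s['joint_positions'],s['ee_pos'],s['gripper_width'],s['wrist_force'],s['moment'],s['t'])
save('scene','s_grip.png')
```

```text
[-0.0762  0.4686  0.5987  1.8382 -0.3225  0.9322  2.1564] 6.55
[-0.0187  0.591   0.5292  1.8875 -0.4143  0.7731  2.229 ] [ 0.5327 -0.2496  0.0715] 0.017910746764129768 [ 0.6772 -1.1723 -0.2645] [-0.1063  0.0043  0.0233] 8.55
```

```bash
python3 - <<'E'
from h import *
k=[0.5327,-0.2494]
th0=-0.08+np.pi/2
for a in (0.3,0.7,1.1,1.5,1.9,2.2,2.45,2.58):
    env.movel([*k,0.0715+0.0035*a],Rth(th0-a),rate=0.03)
    s=env.sense();print(a,s['t'],s['ee_pos'],s['wrist_force'],s['moment'],s['joint_positions'][6])
    if np.linalg.norm(s['wrist_force'])>60 or abs(s['moment'][2])>3: print('STOP');break
save('scene','s_turn.png')
E
python3 -c "
import cv2;a=cv2.imread('pics/s_turn.png');cv2.imwrite('pics/s_turn_c.png',cv2.resize(a[110:230,120:280],None,fx=5,fy=5,interpolation=2))"
```

```text
0.3 9.05 [ 0.5326 -0.2498  0.0726] [ 0.1058 -1.115  -0.2337] [-0.4326  0.0344 -0.1079] 1.9836712978336246
0.7 9.6 [ 0.5325 -0.2501  0.074 ] [-0.9726 -3.899  -0.268 ] [-0.8614  0.3146 -0.0462] 1.6542802833821777
1.1 10.15 [ 0.5322 -0.2503  0.0754] [-2.2575 -5.0749  0.3822] [-1.2344  0.6396 -0.0331] 1.3240467893320647
1.5 10.7 [ 0.5318 -0.2504  0.0767] [-2.8551 -4.758   0.9044] [-1.223   0.8802 -0.0695] 0.9914484366041764
1.9 11.25 [ 0.5314 -0.2503  0.0781] [-4.1105 -4.2031  2.1343] [-1.1452  1.0411 -0.0426] 0.6553582113486984
2.2 11.7 [ 0.5312 -0.2502  0.0792] [-5.6207 -4.8796  3.4665] [-0.9662  1.2852 -0.074 ] 0.39999080203031817
2.45 12.1 [ 0.531  -0.2501  0.08  ] [-5.3145 -3.1726  4.4559] [-0.8522  1.4066 -0.0899] 0.1846584629551513
2.58 12.3833 [ 0.5315 -0.2496  0.0802] [-4.7497 -3.3054  2.3405] [-0.8423  1.1433  0.8792] 0.07353213418229007
```

View pics/s_turn_c.png

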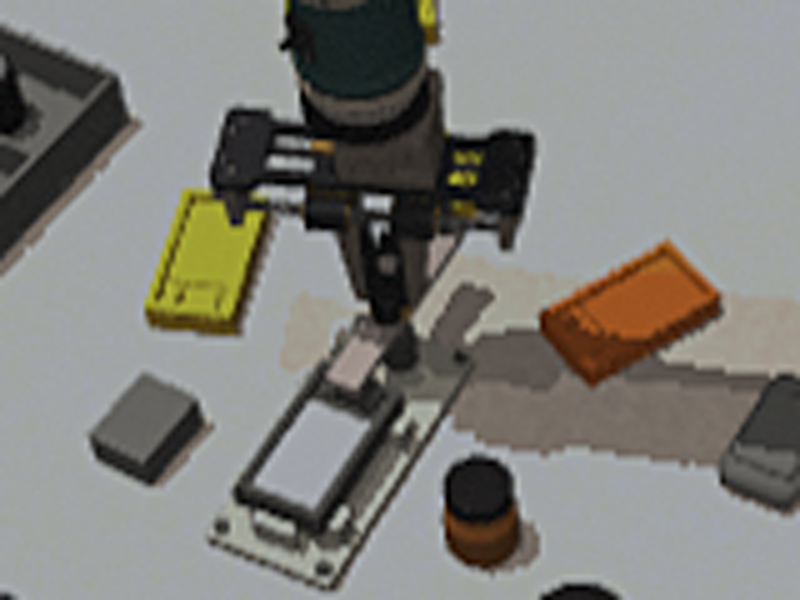

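Run:
```python
from h import *
s=env.sense();th=-1.09
effector.release()
p=s['ee_pos'];env.movel([p[0],p[1],0.15],rate=0.2)
env.reach([0.57,-0.26,0.24],Rth(0.15))
p,d,T,K=wsnap('w2.png');P=wcloud(T,K,d)
k=np.array([0.532,-0.249])
for nm,lo,hi,c,r in [('knobtop',.100,.13,k,.045),('post',.100,.125,(.461,-.263),.03),('strap',.065,.08,k+[.03,.005],.1),('mirror',.040,.052,(.632,-.233),.075)]:
    s,a,q,m=rect(P,lo,hi,c,r);print(nm,s,'yaw',round(a,3),len(q),'z',np.percentile(q[:,2],[5,50,95]), 'mean',q[:,:2].mean(0))
print(env.sense()['t'],env.sense()['joint_positions'])
```

```text
knobtop [ 0.533  -0.2495 63.3724 18.3608] yaw 0.607 994 z [0.1044 0.1079 0.1104] mean [ 0.5333 -0.2484]
post [ 0.4622 -0.2613 13.1908 13.1285] yaw 0.414 165 z [0.1021 0.1092 0.1108] mean [ 0.463  -0.2606]
strap [  0.532   -0.2484 138.263   26.9019] yaw 0.164 1647 z [0.0663 0.0678 0.0696] mean [ 0.5298 -0.2488]
mirror [  0.6316  -0.2331 110.2991  60.2681] yaw 0.167 3776 z [0.0414 0.0435 0.048 ] mean [ 0.6363 -0.2313]
15.0417 [-0.3333  0.5701  1.0235  1.6868 -0.5194  1.1872  0.9715]
```

View pics/w2.png

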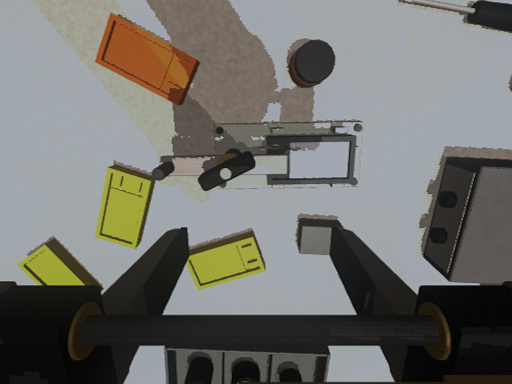

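Between the two wrist pictures the knob bar turned from −0.080 to 0.607−π, which is 2.455 rad. It rose 8.6 mm, which agrees. The strap is still at 0, with the post at (163,171). Next I'll swing the post.

Run:
```python
from h import *
k=np.array([0.5328,-0.2494]);y0=0.165;r=0.072
def pt(a): return k-r*np.array([np.cos(y0+a),np.sin(y0+a)])
def th(a): return y0+a-np.pi/2
env.reach([*pt(0),0.15],Rth(th(0)));print(env.sense()['joint_positions'])
env.movel([*pt(0),0.075],Rth(th(0)),rate=0.12)
effector.grasp(15)
s=env.sense();print(s['gripper_width'],s['wrist_force'],s['t'])
n=10
for i in range(1,n+1):
    a=1.46*i/n
    env.movel([*pt(a),0.075],Rth(th(a)),rate=0.06)
    s=env.sense();F=np.linalg.norm(s['wrist_force']);print(round(a,2),s['t'],s['ee_pos']-[*pt(a),.075],s['wrist_force'],s['moment'][2])
    if F>30: print('STOP');break
```

```text
[-0.4872  0.7417  1.3401  2.005  -0.8277  1.1034 -0.1727]
0.013249784996751371 [ 0.6012 -0.0547  0.2408] 18.0333
0.15 18.3583 [-0. -0. -0.] [-0.2006 -0.9643 -0.1075] 0.05324446217069775
0.29 18.6833 [-0.0001  0.0002 -0.0001] [1.2943 0.5362 0.5419] 0.03172070512428248
0.44 19.0083 [-0.0002  0.0003 -0.0001] [-0.2436 -0.3085  0.3007] 0.02990571936027446
0.58 19.3333 [-0.0002  0.0004 -0.0001] [0.7337 1.385  1.6532] -0.0004556477336984978
0.73 19.6583 [-0.0002  0.0004 -0.0002] [0.0842 0.7392 0.5393] 0.04687656410765037
0.88 19.9833 [-0.0003  0.0005 -0.0002] [0.7614 1.1657 0.3264] 0.11175946936197759
1.02 20.3083 [-0.0003  0.0006 -0.0003] [0.8364 2.0862 0.4049] 0.04444677687230808
1.17 20.6333 [-0.0004  0.0006 -0.0003] [1.4051 3.7798 0.906 ] 0.03132201113506616
1.31 20.9583 [-0.0005  0.0007 -0.0003] [0.3329 3.64   0.1072] 0.03947620639975165
1.46 21.2833 [-0.0006  0.0007 -0.0004] [0.0892 5.3879 0.4812] 0.026343098818274208
```

Run:
```python
from h import *
effector.release()
p=env.sense()['ee_pos'];env.movel([p[0],p[1],0.17],rate=0.25)
env.reach([0.58,-0.26,0.24],Rth(0.15))
p,d,T,K=wsnap('w3.png');P=wcloud(T,K,d)
k=np.array([0.532,-0.249])
for nm,lo,hi,c,r in [('knobtop',.100,.13,k,.045),('strap',.064,.08,k+[.0,.005],.1),('mirror',.040,.054,(.634,-.233),.075)]:
    s,a,q,m=rect(P,lo,hi,c,r);print(nm,s,'yaw',round(a,3),len(q),'z',np.percentile(q[:,2],[5,50,95]), 'mean',q[:,:2].mean(0))
# mount view poses
for th in np.linspace(-np.pi,np.pi,9)[:-1]:
    q=solver.inverse_kinematics([0.59,0.217,0.24],Rth(th));print(round(th,2),None if q is None else np.array(q))
print(env.sense()['t'])
```

```text
knobtop [ 0.5327 -0.2497 64.0835 18.2313] yaw 0.607 997 z [0.1044 0.1079 0.1103] mean [ 0.5336 -0.2482]
strap [  0.5322  -0.2563 150.8943  26.3148] yaw -1.507 1988 z [0.0663 0.0677 0.0697] mean [ 0.5329 -0.2474]
mirror [  0.6315  -0.2331 110.1772  60.4788] yaw 0.168 4171 z [0.0411 0.0435 0.0481] mean [ 0.6319 -0.2325]
-3.14 [-0.6341  0.4116  0.3051  1.6495 -0.1352  1.1013  2.85  ]
-2.36 [ 0.3969  0.8229 -1.3244  1.5792  0.8088  1.3852  2.9163]
-1.57 [-1.253   0.8235  1.4077  1.6866 -0.8305  1.3727 -1.2784]
-0.79 [-1.1923  0.6683  1.2001  1.6838 -0.6533  1.254  -0.6327]
0.0 [-1.1154  0.5769  1.0325  1.6799 -0.5281  1.1927  0.0486]
0.79 [-1.044   0.5244  0.9041  1.676  -0.4435  1.1606  0.7616]
1.57 [-1.0155  0.5083  0.8567  1.6743 -0.4145  1.1513  1.5219]
2.36 [-0.7987  0.4345  0.5316  1.6608 -0.2403  1.112   2.1556]
23.5667
```

View pics/w3.png

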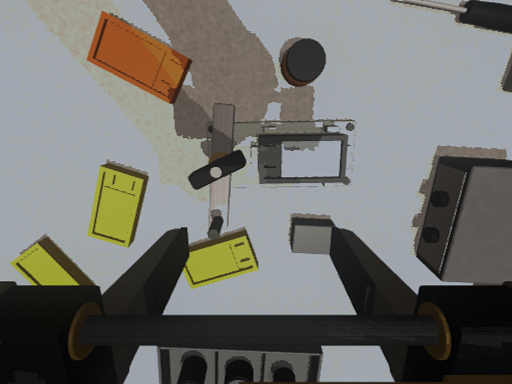

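The strap now lies across the jig at (222,165), at about 1.47 rad, with the post at (216,222). The mirror at (303,158) is free. I'll look closely at the mount before grasping.

Run:
```python
from h import *
# camera sits 84 mm to -x tool of TCP, looks 17deg toward +x tool
th=1.2;R=Rth(th);c=np.array([0.592,0.217]);x=R[:2,0]
env.reach([*(c-0.02*x),0.2],R)
p,d,T,K=wsnap('w4.png');print(env.sense()['t'],env.sense()['joint_positions'])
for n in ['seat','mount','ball_a','ball_b','ball_c']:
    r=tip_of('wrist',n); print(n,[(np.round(x['at'],4).tolist(),round(x['score'],2),wproj(T,K,x['at']).astype(int).tolist()) for x in r][:3])
P=wcloud(T,K,d)
s,a,q,m=rect(P,.006,.018,c,.1);print('plate',s,a,len(q),np.percentile(q[:,2],[5,50,95]))
m=(P[...,2]>.034)&(np.hypot(P[...,0]-c[0],P[...,1]-c[1])<.1)
n,l,st,ce=cv2.connectedComponentsWithStats(m.astype(np.uint8))
for i in range(1,n):
    q=P[l==i]
    if len(q)>15:
        t=q[q[:,2]>np.percentile(q[:,2],97)-.006];print(ce[i].astype(int),len(q),'zmax',round(np.percentile(q[:,2],97),4),'c',(t[:,:2].min(0)+t[:,:2].max(0))/2)
```

```text
25.3833 [-1.0362  0.5289  0.847   1.7469 -0.4452  1.0693  1.1598]
seat [([0.587, 0.2188, 0.0421], 0.87, [260, 190]), ([0.6513, 0.1093, 0.0013], 0.69, [204, 250])]
mount [([0.5893, 0.2147, -0.0012], 0.8, [258, 183])]
ball_a [([0.6312, 0.2119, 0.0153], 0.66, [267, 216]), ([0.5549, 0.2063, 0.0116], 0.64, [241, 164]), ([0.6201, 0.2457, 0.0099], 0.43, [288, 199])]
ball_b [([0.6312, 0.2119, 0.0153], 0.66, [267, 216]), ([0.5549, 0.2063, 0.0116], 0.64, [241, 164]), ([0.6201, 0.2457, 0.0099], 0.43, [288, 199])]
ball_c [([0.6312, 0.2119, 0.0153], 0.66, [267, 216]), ([0.5549, 0.2063, 0.0116], 0.64, [241, 164]), ([0.6201, 0.2457, 0.0099], 0.43, [288, 199])]
plate [  0.5923   0.2166 172.4012 152.091 ] -0.20976321746981869 7027 [0.0099 0.0112 0.0126]
[315 127] 69 zmax 0.0604 c [0.5402 0.3016]
[261 147] 77 zmax 0.0529 c [0.5399 0.2387]
[224 155] 82 zmax 0.053 c [0.5327 0.1961]
[241 171] 76 zmax 0.0395 c [0.5592 0.2055]
[213 189] 88 zmax 0.0529 c [0.5654 0.1676]
[307 200] 85 zmax 0.0525 c [0.6185 0.2668]
[290 204] 71 zmax 0.0394 c [0.6188 0.2459]
[268 222] 60 zmax 0.0402 c [0.6308 0.2119]
[254 322] 40669 zmax 0.3124 c [0.5524 0.2291]
[294 231] 86 zmax 0.0522 c [0.6507 0.2383]
[259 238] 84 zmax 0.0525 c [0.6436 0.1957]
[211 250] 47 zmax 0.0406 c [0.6405 0.131 ]
```

View pics/w4.png

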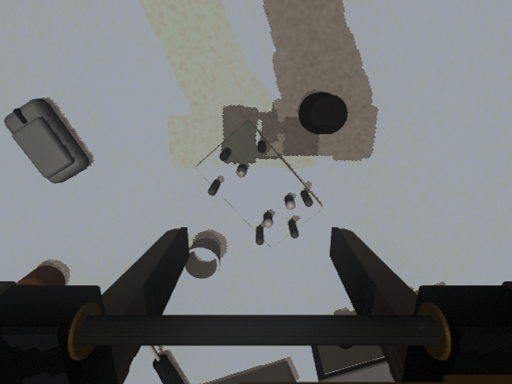

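```bash
python3 - <<'E'
from h import *
from scipy.optimize import least_squares
M=np.array([[-42,38],[-63,0],[-42,-38],[42,38],[63,0],[42,-38],[-35,0],[35,18],[35,-18]])/1000
O=np.array([[.5399,.2387],[.5327,.1961],[.5654,.1676],[.6185,.2668],[.6507,.2383],[.6436,.1957],[.5592,.2055],[.6188,.2459],[.6308,.2119]])
f=lambda v:(M@np.array([[np.cos(v[2]),np.sin(v[2])],[-np.sin(v[2]),np.cos(v[2])]])+v[:2]-O).ravel()
r=least_squares(f,[.592,.217,.34]);print(r.x,np.abs(r.fun).reshape(-1,2).max(1))
np.save('seat.npy',r.x)
th=0.166+np.pi/2;c=[0.6315,-0.2331]
env.reach([*c,0.17],Rth(th));print(env.sense()['joint_positions'])
env.movel([*c,0.07],Rth(th),rate=0.2)
p,d=save('scene','s_pre.png')
env.movel([*c,0.021],Rth(th),rate=0.1)
effector.grasp(30);s=env.sense();print(s['gripper_width'],s['wrist_force'],s['ee_pos'],s['t'])
E
python3 -c "
import cv2;a=cv2.imread('pics/s_pre.png');cv2.imwrite('pics/s_pre_c.png',cv2.resize(a[110:230,120:280],None,fx=5,fy=5,interpolation=2))"
```

```text
[0.5918 0.2172 0.343 ] [0.0004 0.0002 0.0003 0.0003 0.0005 0.0006 0.0003 0.     0.0001]
[-0.1885  0.6359  0.7272  1.6165 -0.4676  1.0706  2.4093]
0.06007403827023421 [-0.0069  0.6059  2.6651] [ 0.6317 -0.233   0.0213] 29.25
```

View pics/s_pre_c.png

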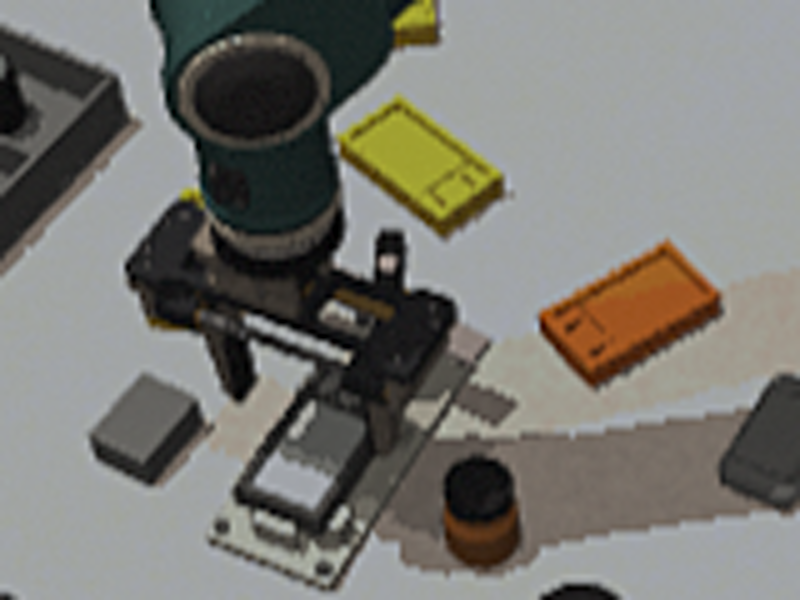

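The seat fit residual is under 0.6 mm, and the grip width of 60.1 mm matches the mirror. Lifting and carrying now.

```bash
python3 - <<'E'
from h import *
v=np.load('seat.npy');th=0.166+np.pi/2;c=[0.6315,-0.2331]
env.movel([*c,0.06],Rth(th),rate=0.08)
env.movel([*c,0.23],Rth(th),rate=0.25);env.pause(0.2)
s=env.sense();print(s['gripper_width'],s['wrist_force'],s['moment'],s['t'])
t2=v[2]+np.pi/2
env.reach([v[0],v[1],0.2],Rth(t2))
env.movel([v[0],v[1],0.09],Rth(t2),rate=0.2)
s=env.sense();print(s['gripper_width'],s['ee_pos'],s['wrist_force'],s['t'],s['joint_positions'])
save('scene','s_hover.png')
p,d,T,K=wsnap('w5.png');P=wcloud(T,K,d)
q=rect(P,.085,.13,v[:2],.09);print(q[0],q[1],len(q[2]))
E
python3 -c "
import cv2;a=cv2.imread('pics/s_hover.png');b=cv2.imread('pics/w5.png');a=cv2.resize(a[190:310,240:400],(640,480));cv2.imwrite('pics/hov.png',a)"
```

```text
0.060067504966316104 [ 0.1126 -0.4056 -3.6612] [0.0399 0.0177 0.0425] 30.925
0.059685299162734066 [0.593  0.2167 0.091 ] [ 0.1274 -0.1644 -3.4822] 33.2833 [-0.8809  0.6586  0.6687  1.7767 -0.5117  0.8853  1.9312]
[ 0.5859  0.2139 96.7594 90.2283] 0.3420489535587251 19043
```

View pics/hov.png

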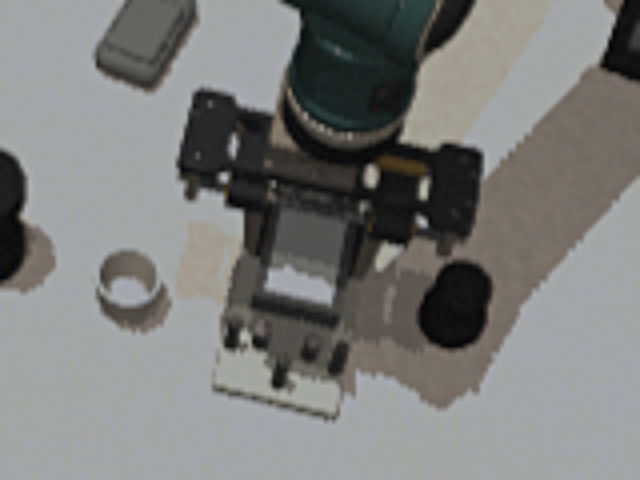

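View pics/w5.png

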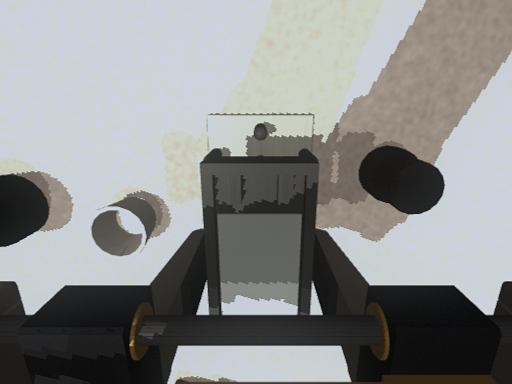

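The mirror is held level and face up above the mount. In the wrist picture its rim spans columns 202–317 at row 160, aligned with the mount plate (207–313). Lowering now.

Run:
```python
from h import *
v=np.load('seat.npy');t2=v[2]+np.pi/2
env.movel([v[0],v[1],0.055],Rth(t2),rate=0.1);env.pause(0.2)
s=env.sense();print(s['ee_pos'],s['wrist_force']);f0=s['wrist_force'][2]
z=0.040
while z>0.0325:
    env.movel([v[0],v[1],z],Rth(t2),rate=0.03);env.pause(.1)
    s=env.sense();print(round(z,4),s['ee_pos'],s['wrist_force'],s['moment'],s['t'])
    if s['wrist_force'][2]-f0>2.0: break
    z-=0.001
```

```text
[0.5923 0.2172 0.0555] [-0.5459  0.5894 -4.6348]
0.04 [0.592  0.2172 0.0402] [ 0.9681 -0.4322 -4.0846] [0.083  0.0242 0.0242] 34.8333
0.039 [0.5919 0.2172 0.0391] [ 0.5255 -0.1059 -3.5103] [0.0445 0.0172 0.0558] 35.1833
0.038 [0.5918 0.2172 0.038 ] [-0.1953 -1.1003 -3.4978] [ 0.0767 -0.001  -0.0045] 35.5333
0.037 [0.5919 0.2172 0.037 ] [-0.052  -0.1647 -3.5471] [0.0964 0.0425 0.0022] 35.8833
0.036 [0.5919 0.2172 0.036 ] [ 0.444  -0.2763 -3.5966] [0.0364 0.0286 0.0252] 36.2333
0.035 [0.5921 0.2172 0.0352] [-0.4183 -0.2467 -1.3836] [ 0.0665 -0.0556 -0.0721] 36.5833
```

Contact came at the expected height. I'll release, retreat straight up and check.

```bash
python3 - <<'E'
from h import *
v=np.load('seat.npy');t2=v[2]+np.pi/2
env.movel([v[0],v[1],0.0347],Rth(t2),rate=0.03);env.pause(.1)
effector.release();env.pause(.2)
env.movel([v[0],v[1],0.2],Rth(t2),rate=0.15)
th=1.2;R=Rth(th);env.reach([*(v[:2]-0.02*R[:2,0]),0.2],R)
p,d,T,K=wsnap('w6.png');P=wcloud(T,K,d)
s,a,q,m=rect(P,.0565,.07,v[:2],.07);print('rim',s,a,v,len(q))
s,a,q,m=rect(P,.045,.07,v[:2],.075);print(s,a)
c,ss=np.cos(v[2]),np.sin(v[2]);X=P-np.array([v[0],v[1],0]);lx=X[...,0]*c+X[...,1]*ss;ly=-X[...,0]*ss+X[...,1]*c
# rim region by z, flat face plane fit
for nm,m in [('face',(abs(lx)<.04)&(abs(ly)<.02)&(P[...,2]>.045)&(P[...,2]<.07)),('rim',(abs(lx)<.056)&(abs(ly)<.031)&(P[...,2]>.060)&(P[...,2]<.07))]:
    A=np.c_[lx[m],ly[m],np.ones(m.sum())];print(nm,m.sum(),np.linalg.lstsq(A,P[...,2][m],rcond=None)[0])
save('scene','s_end.png');save('top','t_end.png');print(env.sense()['t'])
for n in ['lens_barrel','mouse','lens_tube','sample_pot','jar','filter_box','driver']:
    print(n,[np.round(x['at'],3).tolist() for x in tip_of('top',n)][:2])
E
python3 -c "
import cv2;a=cv2.imread('pics/s_end.png');a=cv2.resize(a[110:330,100:400],(800,586));cv2.imwrite('pics/s_endc.png',a)"
```

```text
rim [  0.5916   0.2169 110.923   60.3383] 0.34469969766022185 [0.5918 0.2172 0.343 ] 3569
[  0.5915   0.2171 134.265   84.9178] 0.3439238522556545
face 2347 [0.0037 0.0004 0.0567]
rim 1570 [-0.0001 -0.0006  0.0611]
39.8333
lens_barrel [[0.675, 0.003, 0.003], [0.542, -0.317, 0.091]]
mouse [[0.441, -0.003, 0.002]]
lens_tube [[0.536, 0.314, -0.002], [0.53, -0.25, 0.036]]
sample_pot [[0.649, 0.113, 0.0]]
jar [[0.609, -0.122, 0.003]]
filter_box [[0.675, -0.348, -0.003]]
driver [[0.611, -0.122, -0.001], [0.789, -0.028, 0.004]]
```

View pics/w6.png

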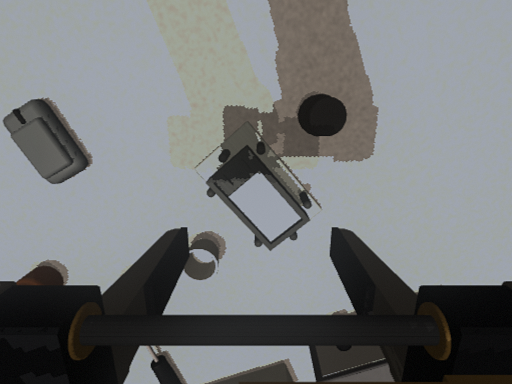

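View pics/s_endc.png

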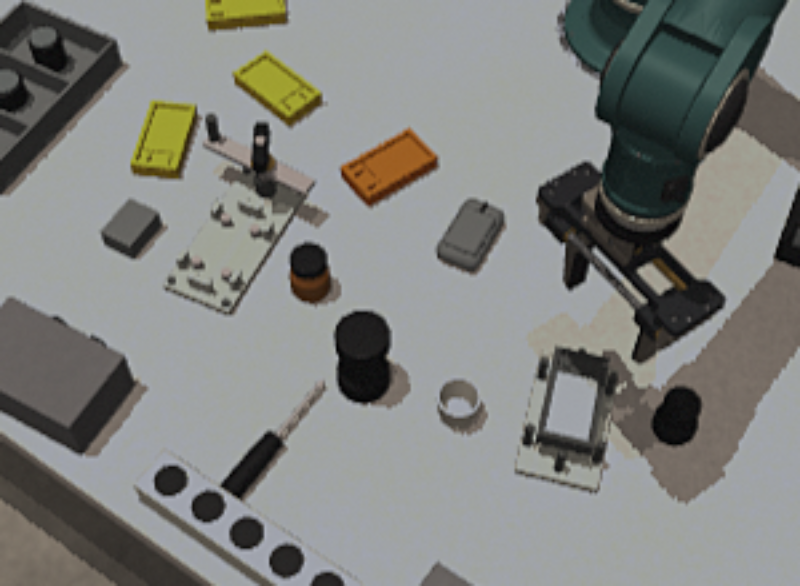

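The mirror sits between all six guide pins at (257,195) in the wrist view, 0.4 mm off the seat centre and level to under 0.001 rad along both axes. In the scene view the strap is clear and the bystanders are where they started. Handing in.

Run:
```python
from h import *
workorder.finish_job();print(env.sense()['t'])
```

```text
the job is handed in; nothing more can be done
the job is handed in; nothing more can be done
```

I loosened the knob clockwise and swung the strap clear. I then moved the mirror onto the three-point mount, released it there, and handed the job in at about 40 s of the 72 s allowed.

| Check | Last measurement | Limit |
|---|---|---|
| Knob turned | about 2.46 rad (bar angle; the 8.6 mm rise agrees) | over 2.2 rad |
| Strap swung | about 1.47 rad | over 1.2 rad |
| Mirror off seat centre | about 0.4 mm | 6 mm |
| Long side off the seat's | about 0.002 rad | 0.08 rad |
| Rim tilt | under 0.001 rad | 0.03 rad |

- **Knob short of the commanded turn:** I commanded 2.58 rad, but the bar turned 2.46 rad. The wrist moment rose at the end, as if it had met the stop, but I did not confirm that.
- **Ball contact inferred:** I had no direct reading of the force on each ball. Contact came at the expected height, and the rim's level and height (61 mm measured, 62 mm expected) fit all three balls carrying the mirror.
- **Bystanders:** The final top view puts all seven within about 5 mm of where they started, which is about the detector's accuracy. For the driver, the detector's top-ranked hit was really the jar, so I used its second one.

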